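# Squareness check of a ground bearing block

### The arm

A 6-joint arm with a two-finger parallel gripper is mounted at the origin on the work surface. World frame = base frame: x ahead of the robot, y to its left, z up, the work surface at z = 0. Lengths are in m, angles in rad, forces in N, time in s.
With the tool pointing down it reaches from about 0.25 to 0.775 m from the base axis. Payload 8.9 kg.
Tool frame: the origin (TCP) lies at the very end of the fingers, on their centre line; the grasp point (between the pads) lies 19 mm behind it; z points along the fingers, y is the line along which they close (so a half turn about z gives the same grasp; the last joint's range is limited). The gripper opens to 85 mm and grips with 20 to 120 N. Pads are 22 mm wide; open, the fingers measure 114 mm over their backs; the gripper's body (76 mm by 85 mm) begins 54 mm behind the grasp point. The pads swing forward as they close: fully open they stand 13 mm farther back than shut.
Start: joints at [1.112, 0.291, -0.153, 1.127, 0, 1.431], TCP at [0.165, 0.498, 0.231] pointing down, gripper open.
Joint ranges: [-2.52, 2.52], [-0.91, 1.74], [-1.3, 1.37], [-1.96, 2.02], [-1.52, 1.47], [-3.14, 3.14]. Speed limits (rad/s): [2.22, 2.22, 2.79, 3.14, 3.14, 3.14].

### API

Orientations are given as a rotation vector (axis times angle).
In Python, from rig import arm gives the robot as it stands.
- The arm moves only by the tool drive_tool, never from a script. Its argument "deltas" is a list of rows, each a list of 2 entries, a list of its own where there are three numbers: the shift along the world's x, y, z each as a share of 60 cm, from -1 to 1, then the turn, a rotation vector about the world's x, y, z each as a share of pi/2 rad, from -1 to 1. In form: [[[tx, ty, tz], [ax, ay, az]], ...]. A call has 1 to 5 rows; each row is the pose to reach, as a shift and turn from the pose commanded when the call began; what a row does not reach only later rows make up. A row lasts 1/12 s, in which the tool goes at most 41.7 mm and 7.16 degrees, less where a joint would pass 70% of its speed; a pose out of reach is approached as far as the arm can. A call with a number of a shift or a turn outside -1 to 1 is refused whole. A call with a gripper value outside its range is refused whole. "hand" is the closure, from 0 (fully open) to 1 (shut), set as the call begins (left out, the last holds). The fingers move at their own pace and stop on an object; the grip force is fixed at half the most. Time passes only in rows, so rows that repeat a pose let the fingers close. It gives the time, the measured TCP pose, the force, the opening and the grip force at its end, in the units of the state.
- arm.get_state(): the state, without advancing time (a new reading comes with each control period).
- arm.get_image(name): name is "scene" or "top"; returns (picture, depth): 400x640x3 uint8, red, green, blue; 400x640 float32, m along the optical axis (not along the pixel's ray), 0 where there is no reading.
- arm.calibration(name): a dict with "intrinsics" (3x3 intrinsics, pixels), "R" (3x3) and "t" (3): a world point X has camera coordinates R X + t. Camera axes: x right, y down, z forward; pixel columns grow to the right and rows downward; lengths in m; the calibration is good to about 2 mm. A picture is of the moment at which its call begins. calibration takes no time and is no camera call.
- arm.job_done(): hands the job in; it is judged then, once.
The state is a dict: "t": time; "joint_positions": joint angles; "joint_vel": joint speeds; "joint_efforts": joint torques, N m; "tool_pos": TCP position; "eef_rot": TCP orientation; "force": force on the tool from outside, world axes, zero at the start; "moment": the same for the moment, N m; "grip_width": finger opening in m; "gripper_force": force on a finger pad.
Only numpy, scipy, OpenCV 4.12 (cv2) and the standard library are available. Lean on these libraries where they do the work, as an engineer would, in place of code of your own. Each camera call takes 0.05 s, during which the arm holds its last target. There are 200 camera calls.

### The job

Check the notched steel block on the squareness comparator: slide it over the granite to the stop bar, bring its long full face (the long side without the notch) gently up flush against the bar so that the indicator reads, and hold it there for half a second; then draw it back, turn it a quarter turn and bring its short full face flush against the bar in the same way, and leave it resting there, with the indicator reading. The ground faces and the indicator are delicate: keep the block flat on the plate, never clamp or knock it (20 N from the fingers is already too much), never press it against the bar with more than about 15 N, do not touch the comparator with the robot, and leave everything else on the plate where it stands.

Things in the scene. Friction and masses are not known exactly. Their poses are not given: they have to be found in the camera images.
- block: ground steel bearing block lying flat, outline 80 mm (its x) by 62 mm (its y), 34 high, 0.66 to 0.9 kg, z up, origin under the centre of that outline; centre of mass at (-2, +2) mm. A round bore goes right through it. The corner at -x, -y is notched out over the full height, 20 mm along x by 14 along y. It slides on the granite with friction of about 0.2 to 0.3
- long_face (a point): centre of the block's long full face (block frame 0, 31, 17 mm; the face is 80 mm wide and looks to +y); axes as the block's. The flat across from it, at y = -31 mm, runs from x = -20 to +40 mm
- short_face (a point): centre of the block's short full face (block frame 40, 0, 17 mm; the face is 62 mm wide and looks to +x); axes as the block's. The flat across from it, at x = -40 mm, runs from y = -17 to +31 mm
- bore (a point): centre of the bore's mouth on the block's top (block frame 9, 0, 34 mm); the bore is 46 mm across and open right down to the plate, so closed fingertips fit in it and can drag the block
- comparator: fixed squareness comparator on the plate. Origin: middle of the front face of its stop bar, at plate level; x into the comparator, y along the bar, z up; the work comes from -x. Bar 110 mm long (y -55 to +55), 16 high; behind it the base, 100 wide, to x = 137; a dial 57 mm across lies face up at x = 60 (top 38 high); column 24 mm across at x = 115, 167 high
- indicator (a joint): travel (m) of the dial indicator's plunger along the comparator's x: 0 when free, its 6 mm ball tip standing 4 mm out in front of the bar at y = 0, 24 mm above the plate; 0.004 when a face is flush with the bar. Light spring, 0.3 N free, 0.7 N at flush: it does not shove a released block back
- plate: fixed dark granite surface plate, 400 mm (x) by 630 mm (y), its top 80 mm above the bench; origin under its centre at bench level
- stack0: loose turned steel disc, 50 mm across, 12 mm thick, origin at the centre of its underside; the lowest of a stack of three standing on the plate between the block and the comparator
- stack1: loose turned steel disc, 50 mm across, 12 mm thick, origin at the centre of its underside; the middle one of the stack of three
- stack2: loose turned steel disc, 50 mm across, 12 mm thick, origin at the centre of its underside; the top one of the stack of three (top of the stack 36 mm above the plate)
- pair0: loose turned steel disc, 50 mm across, 12 mm thick, origin at the centre of its underside; the lower one of a stack of two near the plate's front right corner
- pair1: loose turned steel disc, 50 mm across, 12 mm thick, origin at the centre of its underside; the upper one of that stack of two
- veeblock: loose steel vee block, 50 x 50 mm, 42 mm high, origin at the centre of its underside, on the rear left part of the plate
- square: loose engineer's square lying flat near the plate's rear left corner: stock 80 mm along its x, 16 wide and 18 high, origin under the stock's centre; thin blade to 92 mm along its +y, at x = 33 mm
- ring_gauge: loose steel setting ring, 48 mm across with a 22 mm hole, 18 mm high, origin at the centre of its underside, near the middle of the plate's front edge
- deburrer: loose hand deburring tool with a black handle, 18 mm thick, lying on the plate's front right edge along its own x from -60 to +72 mm, origin under it

How it is judged:
On the way, in this order (a step that is already met when the one before it is completed fails the run):
1. the long full face is flush with the stop bar and the indicator reads, held for a moment (x of long_face in the frame of comparator between -0.002 and 0.004 m and angle between the y axis of block and the x axis of comparator, either way round below 0.035 rad and value of joint indicator above 0.0025 m), for 0.4 s.
2. the block is drawn back, clear of the indicator (value of joint indicator below 0.001 m), for 0.1 s.
At the end, for the whole second after the job is handed in: the block lies flat and still on the plate with its short full face within 2 mm of the stop bar, square to it within 2 degrees, the indicator's plunger in by more than 2.5 mm, and the robot clear of it (x of short_face in the frame of comparator between -0.002 and 0.004 m and angle between the x axis of block and the x axis of comparator, either way round below 0.035 rad and value of joint indicator above 0.0025 m and linear speed of block below 0.01 m/s and height (world z) of block below 0.084 m and angle between block's own z axis and vertical below 0.05 rad); the robot touches nothing.
It fails at once if the block pressed against the comparator with more than 15 N (contact force between block and comparator above 15 N).
It fails at once if the fingers clamping, knocking or pushing the block with more than 20 N (contact force between the fingers and block above 20 N).
It fails at once if the block lifted off the plate or tipped (height (world z) of block above 0.088 m or angle between block's own z axis and vertical above 0.12 rad).
It fails at once if the robot touching the comparator (contact force between any of the fingers, the arm and comparator above 1 N).
It fails at once if a disc, the ring, the vee block, the square or the deburring tool moved by more than 12 mm (distance of any of stack0, stack1, stack2, pair0, pair1, veeblock, square, ring_gauge, deburrer from where it was at the start of the episode above 0.012 m).
It also fails if it takes over 72 s, if anything falls off the work surface, if the arm or the gripper's body presses on something with over 40 N, if the wrist force passes 120 N, or if a joint passes its speed limit or range.

## Working session

There is one attempt and no reset: what is moved stays moved. The work goes in short steps, Python scripts to look and compute and a tool call to move; the robot and the scene stay as the last step left them, time stands still between calls to the robot, and variables do not carry over. Pictures are saved under pics/ and viewed, at most 10 in all, crops included, and the job is handed in when it is done.

Besides the shell and the picture viewer there is one more tool, called after ">>>" as name(argument=value, ...) on one line, values as JSON. drive_tool: Moves the arm, as the interface text tells. Its arguments: {"type":"object","properties":{"deltas":{"type":"array"},"hand":{"type":"number"}},"required":["deltas"]}

```bash
mkdir -p pics; ls; cat > h.py <<'E'
import numpy as np, cv2
from rig import arm
def grab(n):
    im,d=arm.get_image(n); return im,d,arm.calibration(n)
def world(u,v,z,c):
    K=np.array(c["intrinsics"]);R=np.array(c["R"]);t=np.array(c["t"])
    r=R.T@np.linalg.solve(K,[u,v,1]); o=-R.T@t
    return o+r*(z-o[2])/r[2]
def save(im,f): cv2.imwrite('pics/'+f,im[:,:,::-1])
E
python3 - <<'E'
from h import *
for n in("top","scene"):
    im,d,c=grab(n); save(im,n+'0.png'); np.savez(n+'0.npz',im=im,d=d); print(n,c)
s=arm.get_state();print({k:np.round(v,3) for k,v in s.items()})
E
```

```text
pics
top {'intrinsics': array([[364.67563881,   0.        , 317.28365154],
       [  0.        , 364.67563881, 207.61394858],
       [  0.        ,   0.        ,   1.        ]]), 'R': array([[ 0.01779953, -0.99948501,  0.02669995],
       [-0.98128307, -0.02258416, -0.19124195],
       [ 0.19174646, -0.02279619, -0.98117971]]), 't': array([-0.02715278,  0.5492687 ,  0.66263548])}
scene {'intrinsics': array([[492.58135586,   0.        , 316.34425716],
       [  0.        , 492.58135586, 197.48649999],
       [  0.        ,   0.        ,   1.        ]]), 'R': array([[-0.37590033,  0.92655943, -0.01365868],
       [ 0.53574723,  0.20527607, -0.81904618],
       [-0.75609116, -0.31519733, -0.57356499]]), 't': array([ 0.20908163, -0.19407177,  1.40364877])}
{'t': np.float64(0.1), 'joint_positions': array([ 1.112,  0.291, -0.154,  1.127,  0.   ,  1.432]), 'joint_vel': array([-0.   , -0.002,  0.001,  0.   ,  0.001, -0.   ]), 'joint_efforts': array([ 2.0000e-03, -5.3798e+01,  3.3192e+01,  9.0000e-03, -0.0000e+00,
        0.0000e+00]), 'tool_pos': array([0.165, 0.498, 0.231]), 'eef_rot': array([-5.000e-01, -3.101e+00,  2.000e-03]), 'force': array([-0.583,  0.085, -0.443]), 'moment': array([-0.016,  0.072,  0.02 ]), 'gripper_force': np.float64(0.0), 'grip_width': np.float64(0.086)}
```

View pics/top0.png

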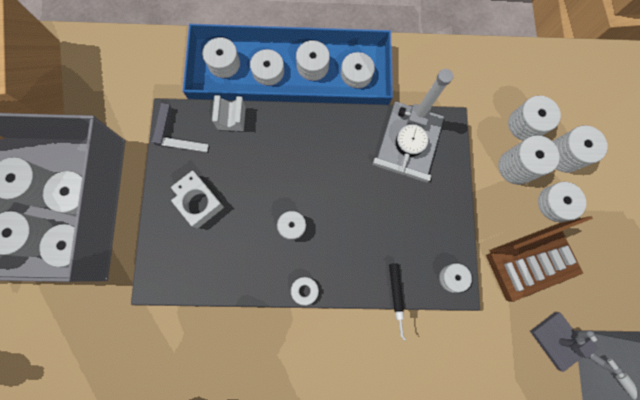

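View pics/scene0.png

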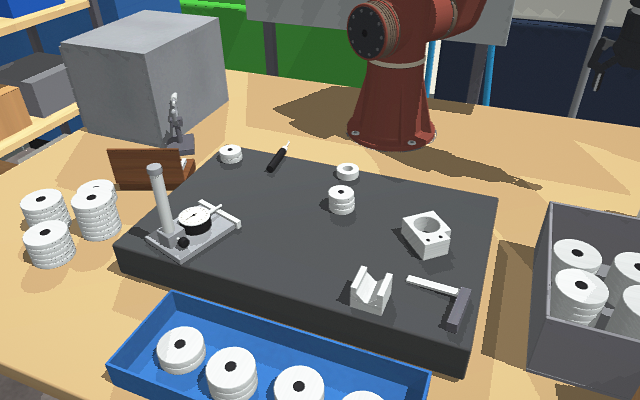

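The top view shows the block at about (198,198), its bore at (195,203), the comparator bar running from (375,162) to (430,178), and the three-disc stack at (291,225). The arm is out of view. Next I'll rectify enlarged crops.

```bash
cat >> h.py <<'E'
def rect(im,c,x0,y0,z,half=.06,n=400):
    # orthographic patch at height z: up = +x, left = +y
    K=np.array(c["intrinsics"]);R=np.array(c["R"]);t=np.array(c["t"])
    P=K@np.c_[R[:,0],R[:,1],R[:,2]*z+t]      # (x,y,1)->pix
    s=2*half/n
    A=np.array([[0,-s,x0+half],[-s,0,y0+half],[0,0,1]])
    return cv2.warpPerspective(im,np.linalg.inv(P@A),(n,n),flags=cv2.INTER_CUBIC)
E
python3 - <<'E'
from h import *
a=np.load('top0.npz');im=a['im'];c=arm.calibration('top')
b=world(198,198,.114,c);k=world(403,170,.096,c)
print(b,k,'stack',world(291,225,.116,c),'ring',world(305,291,.098,c),'vee',world(228,113,.12,c),'deb',world(395,265,.09,c),'pair',world(456,278,.104,c),'sq',world(160,123,.098,c),world(208,147,.085,c))
save(np.hstack([rect(im,c,b[0],b[1],.114),rect(im,c,k[0],k[1],.096,.07)]),'r0.png')
E
```

```text
[0.55045924 0.1989899  0.114     ] [ 0.61770959 -0.17608007  0.096     ] stack [0.50508004 0.0314349  0.116     ] ring [0.39109939 0.00403137 0.098     ] vee [0.71202886 0.15477387 0.12      ] deb [ 0.43964657 -0.15813518  0.09      ] pair [ 0.41831195 -0.26309743  0.104     ] sq [0.6980811  0.28726532 0.098     ] [0.65734999 0.19692706 0.085     ]
```

View pics/r0.png

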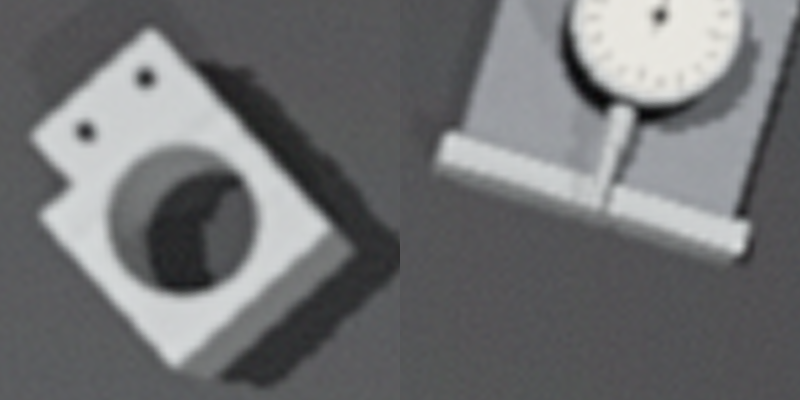

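The rectified crop (0.3 mm/px, up = +x, left = +y) shows these block top corners:
- (-40,31) at (152,28)
- (-40,-17) at (32,136)
- notch corner at (72,183)
- (-20,-31) at (40,213)
- (40,-31) at (178,368)
- (40,31) at (326,231)

The bar's front top edge runs from about (437,163) to (744,253) in the right half.

```bash
cat >> h.py <<'E'
def rigid(bl,w):
    """2D pose (cx,cy,theta) taking bl points to w"""
    bl=np.array(bl,float);w=np.array(w,float)
    b=(bl-bl.mean(0))@[1,1j];v=(w-w.mean(0))@[1,1j]
    th=np.angle(np.vdot(b,v)); R=np.array([[np.cos(th),-np.sin(th)],[np.sin(th),np.cos(th)]])
    p=w.mean(0)-R@bl.mean(0); return p,th,np.linalg.norm(w-(bl@R.T+p),axis=1)
OUT=np.array([[-40,31],[-40,-17],[-20,-17],[-20,-31],[40,-31],[40,31]])/1e3
E
python3 - <<'E'
from h import *
a=np.load('top0.npz');im=a['im'];c=arm.calibration('top')
px=np.array([[152,28],[32,136],[72,183],[40,213],[178,368],[326,231]])
w=np.c_[.55046+.06-.0003*px[:,1],.19899+.06-.0003*px[:,0]]
p,th,e=rigid(OUT,w);print('block',p,np.degrees(th),'yaxis',np.degrees(th)+90,e)
r=rect(im,c,.61771,-.17608,.096,.07)
g=cv2.GaussianBlur(cv2.cvtColor(r,cv2.COLOR_RGB2GRAY),(0,0),1.5).astype(float)
for u in(60,90,120,150,240,280,310,330):
    v0=int(163+(u-37)*.293); print(u,v0,g[v0-44:v0+24:3,u].astype(int))
E
```

```text
block [0.55125967 0.21033019] -138.58030055379152 yaxis -48.58030055379152 [0.00033515 0.00037965 0.00121203 0.00083148 0.00167508 0.00083636]
60 169 [ 95 107 130 156 181 197 205 206 205 204 202 200 195 184 165 144 128 116
 108 101  93  87  83]
90 178 [153 151 155 168 185 197 203 206 205 204 202 200 191 176 155 136 124 120
 112 103  95  89  85]
120 187 [153 152 155 166 184 199 204 206 205 204 202 200 194 178 157 138 125 119
 114 104  94  88  83]
150 196 [154 153 156 164 181 198 206 206 205 204 203 203 202 191 169 145 128 116
 110 102  94  87  84]
240 222 [157 157 158 163 174 188 199 204 206 205 205 204 201 190 172 151 133 123
 118 110  99  90  83]
280 234 [158 155 153 156 165 179 194 204 207 207 206 205 203 197 183 163 142 128
 117 111 102  93  85]
310 242 [156 154 153 154 162 176 190 200 205 207 207 206 205 200 190 172 155 137
 123 112 104  95  88]
330 248 [152 150 146 145 153 169 187 201 207 208 208 208 208 206 200 183 158 132
 110  96  89  83  80]
```

>>> drive_tool(deltas=[[[0,0,0],[0,0,0.08]],[[0,0,0],[0,0,0.16]],[[0,0,0],[0,0,0.24]],[[0,0,0],[0,0,0.32]],[[0,0,0],[0,0,0.4]]], hand=0.65)

```text
t: 0.52
tool_pos: [0.1649, 0.4981, 0.2309]
eef_rot: [0.487, -3.103, 0.001]
force: [0.1, 1.0, 0.5]
grip_width: 0.03
gripper_force: 0.0
```

>>> drive_tool(deltas=[[[0.04,-0.03,0],[0,0,0.02]],[[0.08,-0.06,0],[0,0,0.04]],[[0.13,-0.1,0],[0,0,0.08]],[[0.18,-0.14,0],[0,0,0.13]],[[0.23,-0.17,0],[0,0,0.16]]])

```text
t: 0.93
tool_pos: [0.3037, 0.3945, 0.2311]
eef_rot: [0.87, -3.018, 0.001]
force: [0.6, 1.6, -0.4]
grip_width: 0.0296
gripper_force: 0.0
```

>>> drive_tool(deltas=[[[0.05,-0.04,0],[0,0,0.02]],[[0.1,-0.07,0],[0,0,0.04]],[[0.15,-0.11,0],[0,0,0.06]],[[0.2,-0.15,0],[0,0,0.08]],[[0.25,-0.185,0],[0,0,0.1]]])

```text
t: 1.35
tool_pos: [0.4541, 0.2836, 0.2311]
eef_rot: [1.099, -2.942, 0.0]
force: [1.3, 0.2, 0.8]
grip_width: 0.0298
gripper_force: 0.0
```

>>> drive_tool(deltas=[[[0.04,-0.03,0],[0,0,0]],[[0.085,-0.065,-0.03],[0,0,0.005]],[[0.13,-0.096,-0.08],[0,0,0.005]],[[0.13,-0.096,-0.13],[0,0,0.005]],[[0.13,-0.096,-0.15],[0,0,0.005]]])

```text
t: 1.77
tool_pos: [0.5304, 0.2256, 0.1369]
eef_rot: [1.103, -2.936, -0.0]
force: [-1.4, 0.1, -0.9]
grip_width: 0.0301
gripper_force: 0.0
```

```bash
python3 - <<'E'
from h import *
s=arm.get_state();print(s['tool_pos'],s['eef_rot'],s['force'])
im,d,c=grab('scene')
save(cv2.resize(im[170:300,350:510],None,fx=5,fy=4.6,interpolation=2),'s1.png')
E
```

```text
[0.5304226  0.22558069 0.13689325] [ 1.10292918e+00 -2.93631455e+00 -3.40041697e-04] [-1.35709073  0.09200725 -0.85101367]
```

View pics/s1.png

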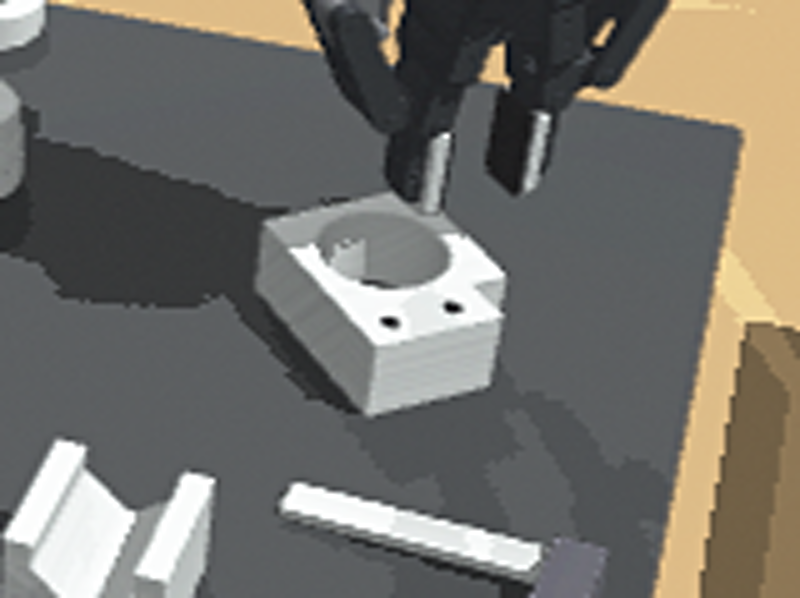

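The view shows the inner fingertip at about (430,210), over the bore, and the outer one at about (525,190), behind the rear flat. Both are clear to go down.

>>> drive_tool(deltas=[[[0.001,0,-0.02],[0,0,0]],[[0.001,0,-0.04],[0,0,0]],[[0.001,0,-0.06],[0,0,0]],[[0.001,0,-0.078],[0,0,0]],[[0.001,0,-0.078],[0,0,0]]])

```text
t: 2.23
tool_pos: [0.5304, 0.2276, 0.0929]
eef_rot: [1.108, -2.937, -0.0]
force: [-1.6, -0.1, 0.4]
grip_width: 0.0297
gripper_force: 0.0
```

>>> drive_tool(deltas=[[[0,0,0],[0,0,0]],[[0,0,0],[0,0,0]],[[0,0,0],[0,0,0]]], hand=0.76)

```text
t: 2.48
tool_pos: [0.5318, 0.2277, 0.0952]
eef_rot: [-1.109, 2.939, -0.001]
force: [-0.3, -1.8, -0.3]
grip_width: 0.0207
gripper_force: 0.7
```

>>> drive_tool(deltas=[[[0.001,-0.001,-0.004],[0,0,0]],[[0.0022,-0.0025,-0.008],[0,0,0]],[[0.0022,-0.0025,-0.008],[0,0,0]]])

```text
t: 2.73
tool_pos: [0.5332, 0.2262, 0.0896]
eef_rot: [-1.109, 2.939, 0.0]
force: [-0.9, 0.8, 0.5]
grip_width: 0.0203
gripper_force: 0.0
```

>>> drive_tool(deltas=[[[0,0,0],[0,0,0]],[[0,0,0],[0,0,0]],[[0,0,0],[0,0,0]]], hand=0.81)

```text
t: 2.98
tool_pos: [0.533, 0.2262, 0.0897]
eef_rot: [-1.109, 2.939, -0.0]
force: [0.7, -0.8, -0.1]
grip_width: 0.016
gripper_force: 0.5
```

>>> drive_tool(deltas=[[[0.0022,-0.0025,0],[0,0,0]],[[0.0066,-0.0075,0],[0,0,0]],[[0.0144,-0.0162,0],[0,0,0]],[[0.0254,-0.0287,0],[0,0,0]],[[0.0364,-0.0412,0],[0,0,0]]])

```text
t: 3.4
tool_pos: [0.5555, 0.2009, 0.0898]
eef_rot: [-1.109, 2.939, 0.0]
force: [-1.6, 1.6, -0.1]
grip_width: 0.0161
gripper_force: 1.0
```

>>> drive_tool(deltas=[[[0.011,-0.0125,0],[0,0,0]],[[0.0221,-0.025,0],[0,0,0]],[[0.0331,-0.0374,0],[0,0,0]],[[0.0442,-0.0499,0],[0,0,0]],[[0.053,-0.0599,0],[0,0,0]]])

```text
t: 3.82
tool_pos: [0.5875, 0.1645, 0.0897]
eef_rot: [-1.108, 2.94, -0.0]
force: [-1.6, 1.6, 1.0]
grip_width: 0.0163
gripper_force: 1.1
```

>>> drive_tool(deltas=[[[0.0035,-0.004,0],[0,0,0]],[[0.0055,-0.0062,0],[0,0,0]],[[0.0055,-0.0062,0],[0,0,0]]])

```text
t: 4.07
tool_pos: [0.5902, 0.1615, 0.0896]
eef_rot: [1.108, -2.94, 0.001]
force: [0.1, -0.0, -0.1]
grip_width: 0.0164
gripper_force: 0.2
```

```bash
python3 - <<'E'
from h import *
im,d,c=grab('top'); x,y=.608,.146
save(np.hstack([rect(im,c,x,y,.114,.1,500)]),'r1.png')
E
```

```text
(no output)
```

View pics/r1.png

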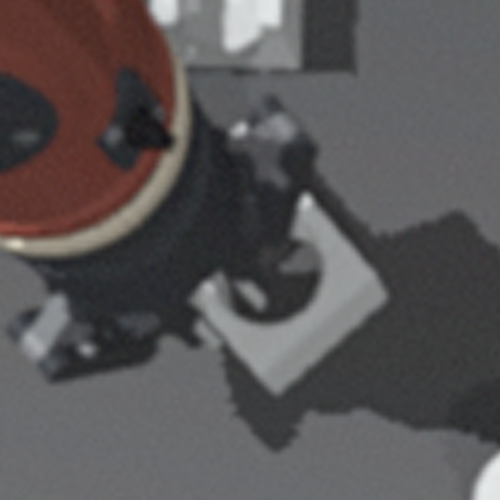

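The rectified view shows the bore rim's right edge at (322,270) and bottom edge at (268,323), so the block tracked the plan. The low corner at (387,293) is at plate level. Next I compute the turn about the centre of mass.

```bash
cat >> h.py <<'E'
def R2(d): a=np.radians(d); return np.array([[np.cos(a),-np.sin(a)],[np.sin(a),np.cos(a)]])
def rows(tool,yaw,com,angs):
    """rotate tool about com by cumulative angs (deg); calls of 5 rows"""
    t0=np.array(tool);a0=0
    for i in range(0,len(angs),5):
        out=[]
        for a in angs[i:i+5]:
            p=com+R2(a)@(np.array(tool)-com); out.append([[*((p-t0)/.6).round(4),0],[0,0,round((a-a0)/90,4)]])
        print(out); t0=p;a0=a
    print('tool',t0,'yaw',yaw+a0)
E
python3 - <<'E'
from h import *
tool=np.array([.5898,.1615]); th=-138.5
p=tool-R2(th)@[.0035,-.023]; com=p+R2(th)@[-.002,.002]
rows(tool,131.5,com,[-1,-4,-8,-12,-16,-20,-24,-28,-32,-36,-40,-44,-48,-51.5,-53.7])
E
```

```text
[[[np.float64(0.0004), np.float64(0.0006), 0], [0, 0, -0.0111]], [[np.float64(0.0018), np.float64(0.0023), 0], [0, 0, -0.0444]], [[np.float64(0.0038), np.float64(0.0046), 0], [0, 0, -0.0889]], [[np.float64(0.006), np.float64(0.0066), 0], [0, 0, -0.1333]], [[np.float64(0.0083), np.float64(0.0085), 0], [0, 0, -0.1778]]]
[[[np.float64(0.0024), np.float64(0.0017), 0], [0, 0, -0.0444]], [[np.float64(0.0049), np.float64(0.0033), 0], [0, 0, -0.0889]], [[np.float64(0.0076), np.float64(0.0047), 0], [0, 0, -0.1333]], [[np.float64(0.0103), np.float64(0.0059), 0], [0, 0, -0.1778]], [[np.float64(0.0131), np.float64(0.0069), 0], [0, 0, -0.2222]]]
[[[np.float64(0.0029), np.float64(0.0008), 0], [0, 0, -0.0444]], [[np.float64(0.0058), np.float64(0.0014), 0], [0, 0, -0.0889]], [[np.float64(0.0087), np.float64(0.0018), 0], [0, 0, -0.1333]], [[np.float64(0.0113), np.float64(0.002), 0], [0, 0, -0.1722]], [[np.float64(0.013), np.float64(0.0021), 0], [0, 0, -0.1967]]]
tool [0.61039209 0.1720182 ] yaw 77.8
```

>>> drive_tool(deltas=[[[0.0004,0.0006,0],[0,0,-0.011]],[[0.0018,0.0023,0],[0,0,-0.044]],[[0.0038,0.0046,0],[0,0,-0.089]],[[0.006,0.0066,0],[0,0,-0.133]],[[0.0083,0.0085,0],[0,0,-0.178]]])

```text
t: 4.53
tool_pos: [0.5942, 0.1673, 0.0896]
eef_rot: [0.682, -3.066, 0.0]
force: [-2.0, 0.6, -0.3]
grip_width: 0.0163
gripper_force: 1.1
```

>>> drive_tool(deltas=[[[0.0024,0.0017,0],[0,0,-0.044]],[[0.0049,0.0033,0],[0,0,-0.089]],[[0.0076,0.0047,0],[0,0,-0.133]],[[0.0103,0.0059,0],[0,0,-0.178]],[[0.0131,0.0069,0],[0,0,-0.222]]])

```text
t: 4.95
tool_pos: [0.6025, 0.1716, 0.0896]
eef_rot: [0.14, -3.138, 0.0]
force: [-0.3, 0.2, -0.5]
grip_width: 0.0166
gripper_force: 2.1
```

>>> drive_tool(deltas=[[[0.0029,0.0008,0],[0,0,-0.044]],[[0.0058,0.0014,0],[0,0,-0.089]],[[0.0087,0.0018,0],[0,0,-0.133]],[[0.0113,0.002,0],[0,0,-0.172]],[[0.013,0.0021,0],[0,0,-0.197]]])

```text
t: 5.37
tool_pos: [0.6104, 0.1729, 0.0896]
eef_rot: [-0.345, -3.123, 0.0]
force: [1.1, 0.2, -0.4]
grip_width: 0.016
gripper_force: 2.3
```

```bash
python3 - <<'E'
from h import *
s=arm.get_state();print(s['tool_pos'],s['eef_rot'])
im,d,c=grab('top'); im2,_,c2=grab('scene')
save(np.hstack([rect(im,c,.6,.12,.114,.08,400),cv2.resize(im2[150:310,300:460],(400,400),interpolation=2)]),'r2.png')
E
```

```text
[0.61042419 0.17285617 0.08961853] [-3.44751640e-01 -3.12259477e+00  7.62560320e-05]
```

View pics/r2.png

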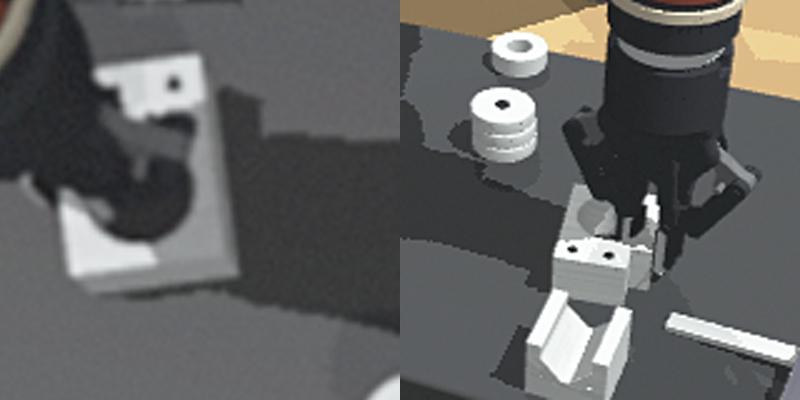

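The left half shows block corners at (203,55), (223,258) and (72,278). The block is centred near (0.613, 0.145) with heading about -83°, so it lags the tool but is still caged. Pushing forward will align it.

>>> drive_tool(deltas=[[[-0.0007,-0.0033,0],[0,0,0]],[[-0.0021,-0.0098,0],[0,0,0]],[[-0.0047,-0.0212,0],[0,0,0]],[[-0.0079,-0.0358,0],[0,0,0]],[[-0.0118,-0.0538,0],[0,0,0]]])

```text
t: 5.88
tool_pos: [0.6032, 0.1395, 0.0898]
eef_rot: [0.338, 3.123, 0.0]
force: [0.3, 2.0, 1.2]
grip_width: 0.0164
gripper_force: 0.8
```

>>> drive_tool(deltas=[[[-0.0039,-0.0179,0],[0,0,0]],[[-0.0079,-0.0358,0],[0,0,0]],[[-0.0118,-0.0538,0],[0,0,0]],[[-0.0158,-0.0717,0],[0,0,0]],[[-0.0197,-0.0896,0],[0,0,0]]])

```text
t: 6.3
tool_pos: [0.5913, 0.085, 0.0898]
eef_rot: [-0.34, -3.123, 0.0]
force: [-0.4, 1.6, -0.1]
grip_width: 0.0165
gripper_force: 1.0
```

```bash
cat >> h.py <<'E'
def cloud(n):
    im,d,c=grab(n);K=np.array(c["intrinsics"]);v,u=np.nonzero(d>0);z=d[v,u]
    P=np.linalg.solve(K,np.c_[u,v,np.ones(len(u))].T)*z
    return (np.array(c["R"]).T@(P-np.array(c["t"])[:,None])).T, im
def topface(n,x,y,r=.06,zr=(.109,.119)):
    W,im=cloud(n);q=W[(W[:,2]>zr[0])&(W[:,2]<zr[1])&(np.hypot(W[:,0]-x,W[:,1]-y)<r)]
    (cx,cy),(w,h),a=cv2.minAreaRect((q[:,:2]*1e3).astype(np.float32))
    print(n,len(q),'ctr',round(cx,1),round(cy,1),'size',round(w,1),round(h,1),'ang',round(a,1)); return q
E
python3 - <<'E'
from h import *
print(arm.get_state()['tool_pos'])
for n in('top','scene'): q=topface(n,.59,.06); np.save(n+'q.npy',q)
E
```

```text
[0.5913444  0.08502857 0.08975891]
top 497 ctr 595.0 58.3 size 80.5 62.0 ang 7.5
scene 670 ctr 594.9 66.5 size 82.7 80.9 ang 6.1
```

>>> drive_tool(deltas=[[[-0.0008,-0.0032,0],[0,0,0]],[[-0.0028,-0.0113,0],[0,0,0]],[[-0.006,-0.0242,0],[0,0,0]],[[-0.01,-0.0404,0],[0,0,0]],[[-0.0144,-0.0581,0],[0,0,0]]])

```text
t: 6.82
tool_pos: [0.5828, 0.0511, 0.0897]
eef_rot: [0.338, 3.123, 0.0]
force: [0.4, 2.4, 0.7]
grip_width: 0.0162
gripper_force: 0.9
```

>>> drive_tool(deltas=[[[-0.0043,-0.0174,0],[0,0,0]],[[-0.0087,-0.0349,0],[0,0,0]],[[-0.013,-0.0523,0],[0,0,0]],[[-0.0173,-0.0698,0],[0,0,0]],[[-0.0217,-0.0872,0],[0,0,0]]])

```text
t: 7.23
tool_pos: [0.5696, -0.002, 0.0897]
eef_rot: [-0.34, -3.123, 0.0]
force: [0.7, 2.5, 0.0]
grip_width: 0.0164
gripper_force: 1.2
```

>>> drive_tool(deltas=[[[-0.0043,-0.0174,0],[0,0,0]],[[-0.0087,-0.0349,0],[0,0,0]],[[-0.013,-0.0523,0],[0,0,0]],[[-0.0173,-0.0698,0],[0,0,0]],[[-0.0217,-0.0872,0],[0,0,0]]])

```text
t: 7.65
tool_pos: [0.5567, -0.0542, 0.0897]
eef_rot: [-0.339, -3.123, 0.0]
force: [0.7, 2.5, 0.9]
grip_width: 0.0168
gripper_force: 1.2
```

```bash
python3 - <<'E'
from h import *
print(arm.get_state()['tool_pos'])
topface('top',.56,-.08)
E
```

```text
[ 0.55667327 -0.05417     0.08969093]
top 0 ctr 0.0 0.0 size 0.0 0.0 ang 0.0
```

```bash
python3 - <<'E'
from h import *
q=topface('scene',.56,-.08)
W,im=cloud('top');s=W[np.hypot(W[:,0]-.56,W[:,1]+.08)<.05];print(len(s),np.percentile(s[:,2],[1,10,50,90]) if len(s) else '')
im2,_,c2=grab('scene')
save(np.hstack([im[40:340,130:430],cv2.resize(im2[140:320,180:420],(400,300),interpolation=2)]),'r3.png')
E
```

```text
scene 519 ctr 562.9 -72.7 size 77.2 81.6 ang 5.4
5915 [0.57957208 0.58789908 0.60065554 0.60904935]
```

View pics/r3.png

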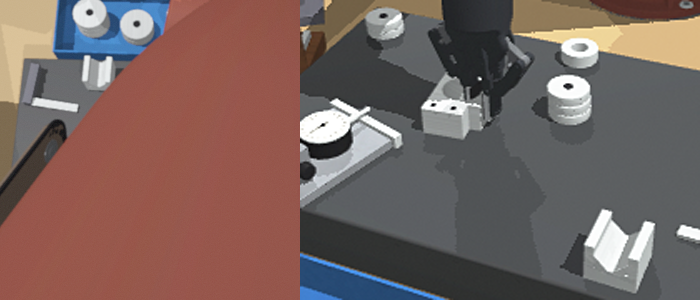

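The top view is blocked by the arm. The scene half shows the block still caged, at about (445,115) in the crop, with the stack untouched. Continuing.

>>> drive_tool(deltas=[[[-0.0008,-0.0032,0],[0,0,0]],[[-0.0028,-0.0113,0],[0,0,0]],[[-0.006,-0.0242,0],[0,0,0]],[[-0.01,-0.0404,0],[0,0,0]],[[-0.0144,-0.0581,0],[0,0,0]]])

```text
t: 8.27
tool_pos: [0.5481, -0.0885, 0.0897]
eef_rot: [-0.338, -3.123, -0.0]
force: [1.1, 1.6, 0.8]
grip_width: 0.0162
gripper_force: 0.9
```

>>> drive_tool(deltas=[[[-0.004,-0.0162,0],[0,0,0]],[[-0.008,-0.0323,0],[0,0,0]],[[-0.0112,-0.0452,0],[0,0,0]],[[-0.0136,-0.0549,0],[0,0,0]],[[-0.0144,-0.0581,0],[0,0,0]]])

```text
t: 8.68
tool_pos: [0.5394, -0.1241, 0.0897]
eef_rot: [-0.341, -3.123, 0.0]
force: [0.8, 1.6, -0.2]
grip_width: 0.0166
gripper_force: 1.2
```

```bash
cat >> h.py <<'E'
def blockfit(x,y,th,n='scene',thr=110):
    """fit top-face points (bright, z~.114) to the block outline from a guess (m,m,deg)"""
    from scipy.optimize import minimize
    im,d,c=grab(n);K=np.array(c["intrinsics"]);v,u=np.nonzero(d>0);z=d[v,u]
    W=(np.array(c["R"]).T@(np.linalg.solve(K,np.c_[u,v,np.ones(len(u))].T)*z-np.array(c["t"])[:,None])).T
    q=W[(abs(W[:,2]-.114)<.004)&(im[v,u].min(1)>thr)&(np.hypot(W[:,0]-x,W[:,1]-y)<.07)][:,:2]
    A=np.array([[1,0],[0,1],[-1,0],[0,-1]])
    def cost(p):
        b=(q-p[:2]*1e-3)@R2(p[2])*1e3-np.array([0,0])
        o=np.maximum(np.abs(b)-[40,31],0); n_=np.minimum(np.maximum(-20-b[:,0],0),np.maximum(-17-b[:,1],0))
        h=np.maximum(23-np.hypot(b[:,0]-9,b[:,1]),0)
        e=np.hypot(o[:,0],o[:,1])+n_+h
        return np.minimum(e,6).mean()
    best=min((minimize(cost,[x*1e3+dx,y*1e3+dy,th+dt],method='Nelder-Mead',options=dict(xatol=.05,fatol=1e-5,maxiter=600)) for dx in(-8,0,8) for dy in(-8,0,8) for dt in(-12,0,12)),key=lambda r:r.fun)
    p=best.x; b=(q-p[:2]*1e-3)@R2(p[2])*1e3
    print(n,len(q),'pose mm,deg',p.round(1),'cost',round(best.fun,3),'ext',np.percentile(b,[1,99],axis=0).round(1).tolist()); return p
E
python3 - <<'E'
from h import *
print(arm.get_state()['tool_pos'])
blockfit(.543,-.151,-172.5)
E
```

```text
[ 0.53938395 -0.12406894  0.0896812 ]
scene 375 pose mm,deg [ 546.3 -148.7 -172. ] cost 0.131 ext [[-39.5, -34.2], [34.1, 31.5]]
```

```bash
python3 - <<'E'
from h import *
p=np.array([.5463,-.1487]);th=-172; t0=np.array([.5395,-.1232]);
t1=p+R2(th)@[.013,-.0235]; print('free',(t1-t0)/.6,'turn',(th+270-77.8)/90)
com=p+R2(th)@[-.002,.002]
rows(t1,98,com,[2,6,10,14,18,22,26,30,34,38,42,46,50,54,58,62,66,70,74,78])
E
```

```text
free [-0.01557342 -0.00672992] turn 0.22444444444444447
[[[np.float64(-0.0013), np.float64(-0.0011), 0], [0, 0, 0.0222]], [[np.float64(-0.0039), np.float64(-0.0034), 0], [0, 0, 0.0667]], [[np.float64(-0.0062), np.float64(-0.0059), 0], [0, 0, 0.1111]], [[np.float64(-0.0084), np.float64(-0.0086), 0], [0, 0, 0.1556]], [[np.float64(-0.0104), np.float64(-0.0114), 0], [0, 0, 0.2]]]
[[[np.float64(-0.0018), np.float64(-0.0029), 0], [0, 0, 0.0444]], [[np.float64(-0.0034), np.float64(-0.006), 0], [0, 0, 0.0889]], [[np.float64(-0.0048), np.float64(-0.0091), 0], [0, 0, 0.1333]], [[np.float64(-0.0059), np.float64(-0.0124), 0], [0, 0, 0.1778]], [[np.float64(-0.0068), np.float64(-0.0157), 0], [0, 0, 0.2222]]]
[[[np.float64(-0.0007), np.float64(-0.0034), 0], [0, 0, 0.0444]], [[np.float64(-0.0011), np.float64(-0.0068), 0], [0, 0, 0.0889]], [[np.float64(-0.0014), np.float64(-0.0102), 0], [0, 0, 0.1333]], [[np.float64(-0.0013), np.float64(-0.0137), 0], [0, 0, 0.1778]], [[np.float64(-0.0011), np.float64(-0.0171), 0], [0, 0, 0.2222]]]
[[[np.float64(0.0005), np.float64(-0.0034), 0], [0, 0, 0.0444]], [[np.float64(0.0012), np.float64(-0.0068), 0], [0, 0, 0.0889]], [[np.float64(0.0022), np.float64(-0.0101), 0], [0, 0, 0.1333]], [[np.float64(0.0034), np.float64(-0.0133), 0], [0, 0, 0.1778]], [[np.float64(0.0049), np.float64(-0.0164), 0], [0, 0, 0.2222]]]
tool [ 0.52207465 -0.16358686] yaw 176
```

>>> drive_tool(deltas=[[[-0.003,-0.0013,0],[0,0,0.045]],[[-0.006,-0.0026,0],[0,0,0.09]],[[-0.009,-0.004,0],[0,0,0.135]],[[-0.0125,-0.0054,0],[0,0,0.18]],[[-0.0156,-0.0067,0],[0,0,0.2244]]])

```text
t: 9.15
tool_pos: [0.5302, -0.1269, 0.0897]
eef_rot: [0.22, -3.134, 0.001]
force: [-0.3, -0.6, 0.0]
grip_width: 0.016
gripper_force: 0.0
```

>>> drive_tool(deltas=[[[-0.0013,-0.0011,0],[0,0,0.022]],[[-0.0039,-0.0034,0],[0,0,0.067]],[[-0.0062,-0.0059,0],[0,0,0.111]],[[-0.0084,-0.0086,0],[0,0,0.156]],[[-0.0104,-0.0114,0],[0,0,0.2]]])

```text
t: 9.57
tool_pos: [0.5241, -0.1335, 0.0897]
eef_rot: [0.707, -3.061, -0.0]
force: [-0.3, 1.1, 0.2]
grip_width: 0.0164
gripper_force: 0.6
```

>>> drive_tool(deltas=[[[-0.0018,-0.0029,0],[0,0,0.0444]],[[-0.0034,-0.006,0],[0,0,0.0889]],[[-0.0048,-0.0091,0],[0,0,0.1333]],[[-0.0059,-0.0124,0],[0,0,0.1778]],[[-0.0068,-0.0157,0],[0,0,0.2222]]])

```text
t: 9.98
tool_pos: [0.5198, -0.1431, 0.0897]
eef_rot: [1.227, -2.891, 0.0]
force: [-0.6, -0.4, 0.0]
grip_width: 0.0165
gripper_force: 2.5
```

>>> drive_tool(deltas=[[[-0.0007,-0.0034,0],[0,0,0.0444]],[[-0.0011,-0.0068,0],[0,0,0.0889]],[[-0.0014,-0.0102,0],[0,0,0.1333]],[[-0.0013,-0.0137,0],[0,0,0.1778]],[[-0.0011,-0.0171,0],[0,0,0.2222]]])

```text
t: 10.4
tool_pos: [0.5192, -0.1535, 0.0897]
eef_rot: [1.711, -2.634, 0.0]
force: [-1.1, 0.2, 0.7]
grip_width: 0.0165
gripper_force: 2.5
```

```bash
python3 - <<'E'
from h import *
s=arm.get_state();print(s['tool_pos'],s['eef_rot'],s['joint_positions'])
blockfit(.546,-.149,-130)
E
```

```text
[ 0.51920693 -0.15345578  0.08969286] [ 1.71073335e+00 -2.63421176e+00  2.69764879e-04] [-4.22062107e-01  4.42351543e-01 -3.28031091e-01  8.00607840e-01
 -6.18014245e-04 -1.57400938e+00]
scene 448 pose mm,deg [ 548.8 -159.1 -130.4] cost 0.275 ext [[-40.3, -41.0], [40.9, 30.8]]
```

```bash
python3 - <<'E'
from h import *
com=np.array([.5488,-.1591])+R2(-130.4)@[-.002,.002]
rows([.5192,-.1537],156,com,[2,6,10,14,18,21,23])
E
```

```text
[[[np.float64(-0.0003), np.float64(-0.0019), 0], [0, 0, 0.0222]], [[np.float64(-0.0006), np.float64(-0.0057), 0], [0, 0, 0.0667]], [[np.float64(-0.0007), np.float64(-0.0095), 0], [0, 0, 0.1111]], [[np.float64(-0.0005), np.float64(-0.0133), 0], [0, 0, 0.1556]], [[np.float64(-0.0), np.float64(-0.0171), 0], [0, 0, 0.2]]]
[[[np.float64(0.0005), np.float64(-0.0028), 0], [0, 0, 0.0333]], [[np.float64(0.0009), np.float64(-0.0047), 0], [0, 0, 0.0556]]]
tool [ 0.51975586 -0.16677848] yaw 179
```

>>> drive_tool(deltas=[[[-0.0003,-0.0019,0],[0,0,0.022]],[[-0.0006,-0.0057,0],[0,0,0.067]],[[-0.0007,-0.0095,0],[0,0,0.111]],[[-0.0005,-0.0133,0],[0,0,0.156]],[[0,-0.0171,0],[0,0,0.2]]])

```text
t: 10.87
tool_pos: [0.5193, -0.1636, 0.0897]
eef_rot: [2.1, -2.336, 0.0]
force: [-0.2, 0.8, -0.5]
grip_width: 0.0161
gripper_force: 2.1
```

>>> drive_tool(deltas=[[[0.0005,-0.0028,0],[0,0,0.033]],[[0.0009,-0.0047,0],[0,0,0.056]],[[0.0009,-0.0047,0],[0,0,0.056]]])

```text
t: 11.12
tool_pos: [0.5199, -0.1667, 0.0897]
eef_rot: [2.198, -2.244, 0.001]
force: [0.5, -2.0, -1.1]
grip_width: 0.016
gripper_force: 0.9
```

```bash
python3 - <<'E'
from h import *
s=arm.get_state();print(s['tool_pos'],s['eef_rot'])
blockfit(.549,-.159,-107)
E
```

```text
[ 0.5199335  -0.16668095  0.08968562] [ 2.19842993e+00 -2.24355338e+00  5.14229966e-04]
scene 472 pose mm,deg [ 550.3 -161.  -106.5] cost 0.215 ext [[-40.0, -32.1], [40.5, 30.9]]
```

>>> drive_tool(deltas=[[[0,0,0],[0,0,0]],[[0,0,0],[0,0,0]],[[0,0,0],[0,0,0]]], hand=0.68)

```text
t: 11.42
tool_pos: [0.5199, -0.1663, 0.0897]
eef_rot: [-2.198, 2.245, -0.0]
force: [0.3, -0.2, 0.6]
grip_width: 0.0272
gripper_force: 0.0
```

>>> drive_tool(deltas=[[[0,0,0.01],[0,0,0]],[[0,0,0.03],[0,0,0]],[[0,0,0.06],[0,0,0]],[[0,0,0.09],[0,0,-0.06]],[[0,0,0.1],[0,0,-0.13]]])

```text
t: 11.83
tool_pos: [0.521, -0.1669, 0.1526]
eef_rot: [-1.953, 2.459, -0.005]
force: [-0.4, -1.3, -0.3]
grip_width: 0.0268
gripper_force: 0.0
```

```bash
python3 - <<'E'
from h import *
p=blockfit(.55,-.161,-106.5)
t=p[:2]/1e3+R2(p[2])@[.007,-.054]; print('target',t,'shares',(t-[.5198,-.1668])/.6,'turn',(p[2]+180-179+.13*90)/90)
E
```

```text
scene 531 pose mm,deg [ 549.8 -160.9 -106.4] cost 0.065 ext [[-40.0, -31.2], [40.4, 31.4]]
target [ 0.49604814 -0.1523476 ] shares [-0.03958643  0.02408734] turn -1.0411732244833838
```

>>> drive_tool(deltas=[[[-0.008,0.005,0],[0,0,-0.07]],[[-0.016,0.01,0],[0,0,-0.14]],[[-0.024,0.015,0],[0,0,-0.21]],[[-0.032,0.02,0],[0,0,-0.28]],[[-0.0396,0.0241,0],[0,0,-0.35]]])

```text
t: 12.3
tool_pos: [0.4956, -0.1517, 0.1496]
eef_rot: [1.214, -2.897, -0.001]
force: [0.2, -0.7, -0.6]
grip_width: 0.0274
gripper_force: 0.0
```

>>> drive_tool(deltas=[[[0,0,0],[0,0,-0.07]],[[0,0,0],[0,0,-0.14]],[[0,0,0],[0,0,-0.21]],[[0,0,0],[0,0,-0.28]],[[0,0,0],[0,0,-0.35]]])

```text
t: 12.72
tool_pos: [0.4959, -0.1519, 0.1496]
eef_rot: [0.382, -3.118, -0.0]
force: [-0.5, -0.7, 0.2]
grip_width: 0.0273
gripper_force: 0.0
```

>>> drive_tool(deltas=[[[0,0,0],[0,0,-0.07]],[[0,0,0],[0,0,-0.14]],[[0,0,0],[0,0,-0.21]],[[0,0,0],[0,0,-0.28]],[[0,0,0],[0,0,-0.351]]])

```text
t: 13.13
tool_pos: [0.4959, -0.1519, 0.1496]
eef_rot: [-0.481, -3.104, -0.0]
force: [0.7, -0.9, -0.2]
grip_width: 0.0275
gripper_force: 0.0
```

>>> drive_tool(deltas=[[[0,0,-0.025],[0,0,0]],[[0,0,-0.05],[0,0,0]],[[0,0,-0.075],[0,0,0]],[[0,0,-0.1],[0,0,0]],[[0,0,-0.1],[0,0,0]]])

```text
t: 13.55
tool_pos: [0.4943, -0.1512, 0.0872]
eef_rot: [-0.473, -3.102, -0.002]
force: [-0.8, -0.0, -0.8]
grip_width: 0.0273
gripper_force: 0.0
```

```bash
python3 - <<'E'
from h import *
s=arm.get_state();print(s['tool_pos'],s['eef_rot'],s['force'])
blockfit(.55,-.161,-106.5)
W,im=cloud('scene')
O=np.array([.6147,-.1735]);ex=np.array([.955,-.297]);ey=np.array([.297,.955])
L=np.c_[(W[:,:2]-O)@ex,(W[:,:2]-O)@ey,W[:,2]]
q=L[(abs(L[:,2]-.096)<.002)&(abs(L[:,1])<.075)&(L[:,0]>-.02)&(L[:,0]<.03)]
(c,sz,a)=cv2.minAreaRect((q[:,:2]*1e3).astype(np.float32));print('bar',len(q),c,sz,a)
im2,_,_=grab('scene'); save(cv2.resize(im2[130:270,130:350],(792,504),interpolation=2),'s4.png')
E
```

```text
[ 0.49427025 -0.15116267  0.08724994] [-4.72943191e-01 -3.10158849e+00 -1.88942721e-03] [-0.83984983 -0.03691506 -0.80607114]
scene 541 pose mm,deg [ 550.  -161.  -106.3] cost 0.201 ext [[-40.2, -45.1], [40.8, 31.4]]
bar 184 (10.047615051269531, 2.3571853637695312) (110.5918197631836, 21.158645629882812) 89.02684020996094
```

View pics/s4.png

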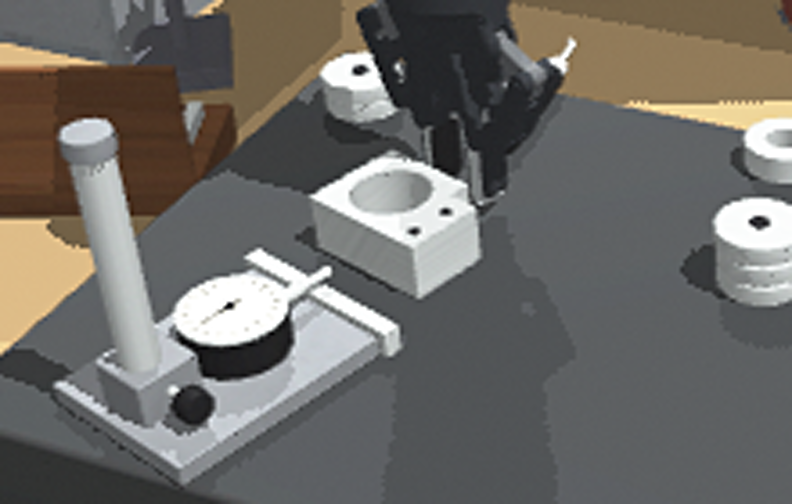

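The scene crop shows both fingers behind the rear flat at about (440,150) and (490,190), with the block square to the bar roughly 34 mm away. Pushing forward.

>>> drive_tool(deltas=[[[0.005,-0.0015,0],[0,0,0]],[[0.0095,-0.003,0],[0,0,0]],[[0.0143,-0.0045,0],[0,0,0]],[[0.0175,-0.0054,0],[0,0,0]],[[0.0207,-0.0064,0],[0,0,0]]])

```text
t: 14.12
tool_pos: [0.5085, -0.1558, 0.0898]
eef_rot: [-0.476, -3.105, -0.0]
force: [-2.1, 1.0, 0.4]
grip_width: 0.0271
gripper_force: 1.2
```

>>> drive_tool(deltas=[[[0.0048,-0.0015,0],[0,0,0]],[[0.0095,-0.003,0],[0,0,0]],[[0.0159,-0.005,0],[0,0,0]],[[0.0223,-0.0069,0],[0,0,0]],[[0.0287,-0.0089,0],[0,0,0]]])

```text
t: 14.53
tool_pos: [0.5261, -0.1613, 0.0896]
eef_rot: [-0.477, -3.105, -0.0]
force: [-1.8, 0.3, -0.4]
grip_width: 0.0271
gripper_force: 1.0
```

>>> drive_tool(deltas=[[[0.0032,-0.001,0],[0,0,0]],[[0.0064,-0.002,0],[0,0,0]],[[0.0095,-0.003,0],[0,0,0]],[[0.0111,-0.0035,0],[0,0,0]],[[0.0127,-0.004,0],[0,0,0]]])

```text
t: 14.95
tool_pos: [0.5334, -0.1636, 0.0897]
eef_rot: [-0.477, -3.105, -0.0]
force: [-2.0, 1.0, 0.9]
grip_width: 0.0271
gripper_force: 1.0
```

```bash
python3 - <<'E'
from h import *
s=arm.get_state();print(s['tool_pos'],s['eef_rot'],s['force'])
p=blockfit(.576,-.169,-106.5)
O=np.array([.6147,-.1735]);print((R2(17.3)@(p[:2]/1e3-O)*1e3+[31,0]).round(1))
E
```

```text
[ 0.53339807 -0.16359188  0.08966436] [-4.76546359e-01 -3.10506492e+00 -4.28723662e-05] [-2.0090612   1.02497792  0.88760291]
scene 555 pose mm,deg [ 576.8 -169.2 -107.6] cost 0.074 ext [[-39.7, -31.6], [40.3, 31.4]]
[-6.5 -7.2]
```

>>> drive_tool(deltas=[[[0.0016,-0.0005,0],[0,0,0]],[[0.0032,-0.001,0],[0,0,0]],[[0.0048,-0.0015,0],[0,0,0]],[[0.0056,-0.0017,0],[0,0,0]],[[0.0064,-0.002,0],[0,0,0]]])

```text
t: 15.42
tool_pos: [0.537, -0.1647, 0.0897]
eef_rot: [-0.477, -3.105, -0.0]
force: [-2.8, 0.4, 0.6]
grip_width: 0.0273
gripper_force: 1.8
```

>>> drive_tool(deltas=[[[0.0004,-0.0001,0],[0,0,0]],[[0.0008,-0.0002,0],[0,0,0]],[[0.0012,-0.0004,0],[0,0,0]]])

```text
t: 15.67
tool_pos: [0.5377, -0.1649, 0.0897]
eef_rot: [-0.477, -3.105, -0.0]
force: [-4.8, 1.2, 1.1]
grip_width: 0.0275
gripper_force: 1.9
```

```bash
cat >> h.py <<'E'
def gap(face,x,y,th):
    s=arm.get_state();print(s['tool_pos'].round(4),s['force'].round(1),s['gripper_force'])
    for n in('scene','scene'):
        p=blockfit(x,y,th); print('gap,lat',(R2(17.3)@(p[:2]/1e3-np.array([.6147,-.1735]))*1e3+[face,0]).round(1))
E
python3 -c "
from h import *
gap(31,.58,-.171,-107.3)"
```

```text
[ 0.5377 -0.1649  0.0897] [-4.8  1.2  1.1] 1.9215686805546284
scene 568 pose mm,deg [ 580.7 -170.7 -107.7] cost 0.126 ext [[-40.1, -31.8], [41.0, 31.8]]
gap,lat [-2.3 -7.4]
scene 567 pose mm,deg [ 580.6 -170.7 -107.4] cost 0.177 ext [[-40.0, -31.5], [40.3, 66.4]]
gap,lat [-2.4 -7.4]
```

>>> drive_tool(deltas=[[[0.0004,-0.0001,0],[0,0,0]],[[0.0006,-0.0002,0],[0,0,0]]])

```text
t: 15.93
tool_pos: [0.5383, -0.1651, 0.0897]
eef_rot: [-0.477, -3.105, -0.0]
force: [-3.5, 0.7, 0.3]
grip_width: 0.0272
gripper_force: 1.7
```

>>> drive_tool(deltas=[[[0.0003,-0.0001,0],[0,0,0]],[[0.0005,-0.0002,0],[0,0,0]]])

```text
t: 16.1
tool_pos: [0.5386, -0.1652, 0.0897]
eef_rot: [-0.476, -3.105, -0.0]
force: [-3.1, 1.9, -0.1]
grip_width: 0.0274
gripper_force: 1.7
```

>>> drive_tool(deltas=[[[0.0004,-0.0001,0],[0,0,0]],[[0.0008,-0.0002,0],[0,0,0]]])

```text
t: 16.27
tool_pos: [0.539, -0.1654, 0.0897]
eef_rot: [-0.477, -3.105, -0.0]
force: [-4.5, 0.7, 0.9]
grip_width: 0.0274
gripper_force: 1.8
```

>>> drive_tool(deltas=[[[0.0004,-0.0001,0],[0,0,0]],[[0.0008,-0.0002,0],[0,0,0]]])

```text
t: 16.43
tool_pos: [0.5395, -0.1655, 0.0897]
eef_rot: [-0.477, -3.105, 0.0]
force: [-4.1, 0.8, 0.2]
grip_width: 0.0274
gripper_force: 1.9
```

>>> drive_tool(deltas=[[[0.0004,-0.0001,0],[0,0,0]],[[0.0006,-0.0002,0],[0,0,0]]])

```text
t: 16.6
tool_pos: [0.5399, -0.1656, 0.0897]
eef_rot: [-0.477, -3.105, -0.0]
force: [-4.2, 1.2, -0.4]
grip_width: 0.0274
gripper_force: 1.8
```

>>> drive_tool(deltas=[[[0.0004,-0.0001,0],[0,0,0]],[[0.0006,-0.0002,0],[0,0,0]]])

```text
t: 16.77
tool_pos: [0.5403, -0.1658, 0.0897]
eef_rot: [-0.477, -3.105, 0.0]
force: [-3.1, 1.6, -0.2]
grip_width: 0.0274
gripper_force: 1.7
```

>>> drive_tool(deltas=[[[0.0003,-0.0001,0],[0,0,0]],[[0.0005,-0.0002,0],[0,0,0]]])

```text
t: 16.93
tool_pos: [0.5404, -0.1658, 0.0897]
eef_rot: [-0.476, -3.105, -0.0]
force: [-4.7, 0.6, 1.1]
grip_width: 0.027
gripper_force: 2.6
```

```bash
python3 -c "
from h import *
gap(31,.582,-.171,-107.3)"
```

```text
[ 0.5404 -0.1658  0.0897] [-4.7  0.6  1.1] 2.5798567850142717
scene 583 pose mm,deg [ 583.7 -171.3 -107.1] cost 0.259 ext [[-40.3, -32.7], [40.9, 65.5]]
gap,lat [ 0.7 -7.2]
scene 585 pose mm,deg [ 583.5 -171.4 -106.9] cost 0.255 ext [[-40.1, -31.5], [40.7, 67.3]]
gap,lat [ 0.6 -7.3]
```

>>> drive_tool(deltas=[[[0.0003,-0.0001,0],[0,0,0]]])

```text
t: 17.12
tool_pos: [0.5404, -0.1658, 0.0897]
eef_rot: [-0.476, -3.105, -0.0]
force: [-5.8, 1.4, 2.4]
grip_width: 0.0279
gripper_force: 3.2
```

>>> drive_tool(deltas=[[[0.0003,-0.0001,0],[0,0,0]]])

```text
t: 17.2
tool_pos: [0.5404, -0.1658, 0.0897]
eef_rot: [-0.476, -3.104, -0.0]
force: [-7.0, 0.8, 2.2]
grip_width: 0.0273
gripper_force: 3.6
```

>>> drive_tool(deltas=[[[0.0003,-0.0001,0],[0,0,0]],[[0.0003,-0.0001,0],[0,0,0]],[[0.0003,-0.0001,0],[0,0,0]],[[0.0003,-0.0001,0],[0,0,0]],[[0.0003,-0.0001,0],[0,0,0]]])

```text
t: 17.62
tool_pos: [0.5404, -0.1659, 0.0897]
eef_rot: [-0.476, -3.104, -0.0]
force: [-6.0, 2.2, 2.9]
grip_width: 0.0274
gripper_force: 3.6
```

>>> drive_tool(deltas=[[[0,0,0],[0,0,0]],[[0,0,0],[0,0,0]],[[0,0,0],[0,0,0]],[[0,0,0],[0,0,0]],[[0,0,0],[0,0,0]]])

```text
t: 18.03
tool_pos: [0.5404, -0.1658, 0.0897]
eef_rot: [-0.476, -3.104, -0.0]
force: [-6.7, 1.7, 3.5]
grip_width: 0.0273
gripper_force: 3.6
```

```bash
python3 - <<'E'
from h import *
s=arm.get_state();print(s['tool_pos'],s['force'])
im2,_,_=grab('scene'); save(cv2.resize(im2[150:260,150:300],(795,583),interpolation=2),'s5.png')
E
```

```text
[ 0.54041017 -0.16584621  0.08966372] [-6.72236441  1.7411253   3.47106969]
```

View pics/s5.png

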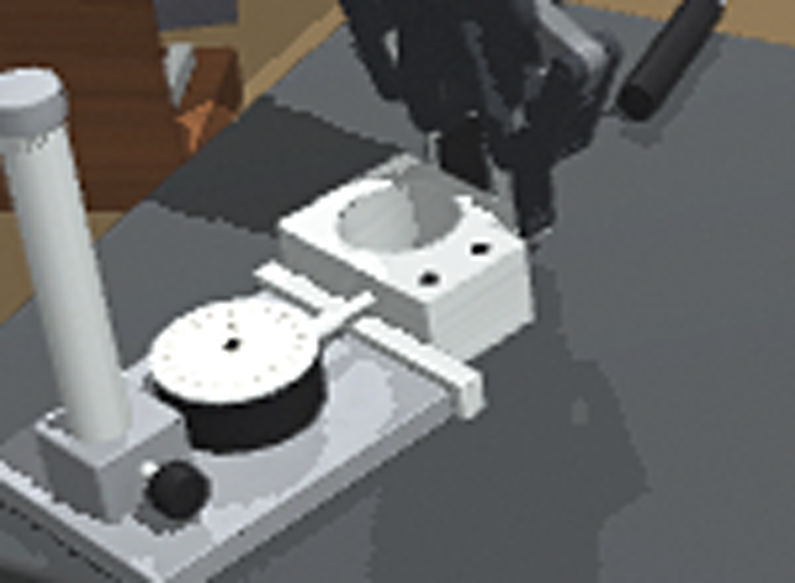

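The scene crop shows the long face on the bar around (370,300) and the dial needle deflected. The hold is done, so I back off, lift, and re-enter with one finger in the bore and one behind the x=-40 face.

>>> drive_tool(deltas=[[[-0.002,0.0006,0],[0,0,0]],[[-0.006,0.0019,0],[0,0,0]],[[-0.0127,0.004,0.01],[0,0,0]],[[-0.0127,0.004,0.05],[0,0,0]],[[-0.0127,0.004,0.1],[0,0,0]]])

```text
t: 18.5
tool_pos: [0.5322, -0.1631, 0.1493]
eef_rot: [-0.476, -3.103, -0.001]
force: [0.7, 0.1, 0.8]
grip_width: 0.0272
gripper_force: 0.0
```

>>> drive_tool(deltas=[[[0.025,0.007,0],[0,0,0]],[[0.05,0.014,0],[0,0,0]],[[0.075,0.021,0],[0,0,0]],[[0.0987,0.0272,0],[0,0,0]],[[0.0987,0.0272,0],[0,0,0]]], hand=0.555)

```text
t: 18.92
tool_pos: [0.5953, -0.1469, 0.1504]
eef_rot: [0.474, 3.102, -0.0]
force: [-0.6, -0.2, 0.4]
grip_width: 0.0377
gripper_force: 0.0
```

```bash
python3 - <<'E'
from h import *
s=arm.get_state();t=s['tool_pos'];print(t,s['eef_rot'],s['grip_width'])
p=blockfit(.583,-.1715,-107.2); print('tool in block',(R2(-p[2])@(np.array([.5926,-.1473])-p[:2]/1e3)*1e3).round(1))
p=blockfit(.583,-.1715,-107.2)
E
```

```text
[ 0.59528047 -0.14693707  0.15041719] [ 4.74473304e-01  3.10236596e+00 -9.46061755e-05] 0.03773944641506051
scene 561 pose mm,deg [ 583.6 -171.7 -106.7] cost 0.296 ext [[-40.0, -31.5], [40.7, 67.2]]
tool in block [-26.    1.6]
scene 556 pose mm,deg [ 583.8 -171.7 -106.7] cost 0.248 ext [[-40.0, -30.8], [41.0, 66.1]]
```

>>> drive_tool(deltas=[[[0,0,-0.025],[0,0,0]],[[0,0,-0.05],[0,0,0]],[[0,0,-0.075],[0,0,0]],[[0,0,-0.1],[0,0,0]],[[0,0,-0.1],[0,0,0]]])

```text
t: 19.43
tool_pos: [0.5901, -0.147, 0.0873]
eef_rot: [-0.477, -3.101, -0.001]
force: [-0.2, -0.1, 0.0]
grip_width: 0.0383
gripper_force: 0.0
```

>>> drive_tool(deltas=[[[0,0,0],[0,0,0]],[[0,0,0],[0,0,0]],[[0,0,0],[0,0,0]]], hand=0.6)

```text
t: 19.68
tool_pos: [0.5925, -0.1478, 0.0907]
eef_rot: [0.477, 3.105, -0.001]
force: [-2.6, -1.1, -0.1]
grip_width: 0.0341
gripper_force: 1.4
```

>>> drive_tool(deltas=[[[-0.0016,0.0005,0],[0,0,0]],[[-0.0048,0.0015,0],[0,0,0]],[[-0.0095,0.003,0],[0,0,0]],[[-0.0143,0.0045,0],[0,0,0]],[[-0.0191,0.0059,0],[0,0,0]]])

```text
t: 20.1
tool_pos: [0.5814, -0.1439, 0.0901]
eef_rot: [0.476, 3.104, -0.0]
force: [1.5, -1.6, 0.2]
grip_width: 0.0343
gripper_force: 1.2
```

>>> drive_tool(deltas=[[[-0.0064,0.002,0],[0,0,0]],[[-0.0127,0.004,0],[0,0,0]],[[-0.0191,0.0059,0],[0,0,0]],[[-0.0255,0.0079,0],[0,0,0]],[[-0.0318,0.0099,0],[0,0,0]]])

```text
t: 20.52
tool_pos: [0.5619, -0.1377, 0.0898]
eef_rot: [0.476, 3.105, 0.0]
force: [2.3, -0.2, 0.9]
grip_width: 0.0342
gripper_force: 1.0
```

```bash
python3 - <<'E'
from h import *
s=arm.get_state();t=s['tool_pos'];print(t,s['force'])
p=blockfit(.56,-.164,-107.2); print('tool in block',(R2(-p[2])@(np.array([.5926-.6*.0509,-.1473+.6*.0158])-p[:2]/1e3)*1e3).round(1))
E
```

```text
[ 0.56186951 -0.13770092  0.08978908] [ 2.31427638 -0.21269934  0.89506805]
scene 389 pose mm,deg [ 562.9 -160.5 -104.5] cost 0.17 ext [[-44.0, -26.7], [40.4, 31.0]]
tool in block [-21.8  -6.5]
```

>>> drive_tool(deltas=[[[-0.0032,0.001,0],[0,0,0]],[[-0.0095,0.003,0],[0,0,0]],[[-0.0175,0.0054,0],[0,0,0]],[[-0.0255,0.0079,0],[0,0,0]],[[-0.0334,0.0104,0],[0,0,0]]])

```text
t: 20.98
tool_pos: [0.5416, -0.1314, 0.0897]
eef_rot: [-0.477, -3.105, -0.0]
force: [2.3, -0.1, 0.2]
grip_width: 0.0342
gripper_force: 1.1
```

>>> drive_tool(deltas=[[[-0.0048,0.0015,0],[0,0,0]],[[-0.008,0.0025,0],[0,0,0]],[[-0.008,0.0025,0],[0,0,0]]])

```text
t: 21.23
tool_pos: [0.5366, -0.1298, 0.0897]
eef_rot: [-0.476, -3.104, -0.0]
force: [0.3, 0.3, 0.5]
grip_width: 0.0341
gripper_force: 0.2
```

```bash
python3 - <<'E'
from h import *
t=np.array([.5926-.6*.0923,-.1473+.6*.0287]);print(t,arm.get_state()['tool_pos'])
p=blockfit(.539,-.153,-105); c=p[:2]/1e3;print('tool in block',(R2(-p[2])@(t-c)*1e3).round(1),'comp',R2(17.3)@(c-[.6147,-.1735]))
# free move to nominal in-block spot, aligned, then turn about com
t1=c+R2(p[2])@[-.0255,.002]; print('free',(t1-t)/.6,(p[2]+180-72.7)/90)
rows(t1,p[2]+180,c+R2(p[2])@[-.002,.002],[2,5,9,13,17,21,25,29,33,37,41,45,49,53,57,61,65,69,73,77])
E
```

```text
[ 0.53722 -0.13008] [ 0.5365898  -0.12983899  0.08965974]
scene 379 pose mm,deg [ 537.5 -151.9 -104.6] cost 0.186 ext [[-43.8, -28.2], [41.0, 31.0]]
tool in block [-21.1  -5.8] comp [-0.08007414 -0.00235018]
free [0.01450268 0.00386253] 0.02976397403893445
[[[np.float64(-0.0013), np.float64(0.0003), 0], [0, 0, 0.0222]], [[np.float64(-0.0033), np.float64(0.0007), 0], [0, 0, 0.0556]], [[np.float64(-0.0061), np.float64(0.0011), 0], [0, 0, 0.1]], [[np.float64(-0.0088), np.float64(0.0013), 0], [0, 0, 0.1444]], [[np.float64(-0.0115), np.float64(0.0012), 0], [0, 0, 0.1889]]]
[[[np.float64(-0.0027), np.float64(-0.0002), 0], [0, 0, 0.0444]], [[np.float64(-0.0054), np.float64(-0.0006), 0], [0, 0, 0.0889]], [[np.float64(-0.0081), np.float64(-0.0012), 0], [0, 0, 0.1333]], [[np.float64(-0.0107), np.float64(-0.002), 0], [0, 0, 0.1778]], [[np.float64(-0.0133), np.float64(-0.0029), 0], [0, 0, 0.2222]]]
[[[np.float64(-0.0025), np.float64(-0.0011), 0], [0, 0, 0.0444]], [[np.float64(-0.0049), np.float64(-0.0024), 0], [0, 0, 0.0889]], [[np.float64(-0.0072), np.float64(-0.0039), 0], [0, 0, 0.1333]], [[np.float64(-0.0094), np.float64(-0.0055), 0], [0, 0, 0.1778]], [[np.float64(-0.0115), np.float64(-0.0073), 0], [0, 0, 0.2222]]]
[[[np.float64(-0.002), np.float64(-0.0019), 0], [0, 0, 0.0444]], [[np.float64(-0.0038), np.float64(-0.004), 0], [0, 0, 0.0889]], [[np.float64(-0.0054), np.float64(-0.0061), 0], [0, 0, 0.1333]], [[np.float64(-0.007), np.float64(-0.0084), 0], [0, 0, 0.1778]], [[np.float64(-0.0083), np.float64(-0.0108), 0], [0, 0, 0.2222]]]
tool [ 0.5191678  -0.13960627] yaw 152.3787576635041
```

>>> drive_tool(deltas=[[[0.004,0,0],[0,0,0.01]],[[0.009,0.0003,0],[0,0,0.02]],[[0.0136,0.0006,0],[0,0,0.03]],[[0.0136,0.0006,0],[0,0,0.03]]])

```text
t: 21.62
tool_pos: [0.5462, -0.1298, 0.0896]
eef_rot: [0.401, 3.116, -0.0]
force: [0.3, 0.6, -0.0]
grip_width: 0.0341
gripper_force: 0.0
```

>>> drive_tool(deltas=[[[-0.0013,0.0003,0],[0,0,0.022]],[[-0.0033,0.0007,0],[0,0,0.056]],[[-0.0061,0.0011,0],[0,0,0.1]],[[-0.0088,0.0013,0],[0,0,0.144]],[[-0.0115,0.0012,0],[0,0,0.189]]])

```text
t: 22.03
tool_pos: [0.5385, -0.129, 0.0896]
eef_rot: [0.067, -3.141, -0.0]
force: [0.9, 0.3, 0.1]
grip_width: 0.0342
gripper_force: 1.8
```

>>> drive_tool(deltas=[[[-0.0027,-0.0002,0],[0,0,0.0444]],[[-0.0054,-0.0006,0],[0,0,0.0889]],[[-0.0081,-0.0012,0],[0,0,0.1333]],[[-0.0107,-0.002,0],[0,0,0.1778]],[[-0.0133,-0.0029,0],[0,0,0.2222]]])

```text
t: 22.45
tool_pos: [0.5306, -0.1308, 0.0896]
eef_rot: [0.612, -3.081, -0.0]
force: [0.3, 0.8, -0.8]
grip_width: 0.0345
gripper_force: 1.8
```

```bash
python3 - <<'E'
from h import *
t=np.array([.53722+.6*(.0136-.0248),-.13008+.6*(.0006-.0017)]);s=arm.get_state();print(t,s['tool_pos'],s['eef_rot'])
p=blockfit(.539,-.153,-70); c=p[:2]/1e3;print('tool in block',(R2(-p[2])@(t-c)*1e3).round(1),'comp',R2(17.3)@(c-[.6147,-.1735]))
E
```

```text
[ 0.5305  -0.13074] [ 0.53057687 -0.13077819  0.089605  ] [ 6.11776716e-01 -3.08125232e+00 -1.47274144e-04]
scene 444 pose mm,deg [ 538.5 -153.9  -78.8] cost 0.245 ext [[-48.3, -30.2], [39.5, 31.7]]
tool in block [-24.3  -3.4] comp [-0.07856902 -0.00393464]
```

```bash
python3 - <<'E'
from h import *
c=np.array([.5385,-.1539])+R2(-78.8)@[-.002,.002]
rows([.5305,-.1307],112.5,c,[2,5,9,13,17,21,25,29,33,37,41,45,49,53,57])
E
```

```text
[[[np.float64(-0.0012), np.float64(-0.0006), 0], [0, 0, 0.0222]], [[np.float64(-0.003), np.float64(-0.0015), 0], [0, 0, 0.0556]], [[np.float64(-0.0052), np.float64(-0.0029), 0], [0, 0, 0.1]], [[np.float64(-0.0074), np.float64(-0.0045), 0], [0, 0, 0.1444]], [[np.float64(-0.0095), np.float64(-0.0062), 0], [0, 0, 0.1889]]]
[[[np.float64(-0.0019), np.float64(-0.0018), 0], [0, 0, 0.0444]], [[np.float64(-0.0037), np.float64(-0.0038), 0], [0, 0, 0.0889]], [[np.float64(-0.0054), np.float64(-0.0059), 0], [0, 0, 0.1333]], [[np.float64(-0.0069), np.float64(-0.0081), 0], [0, 0, 0.1778]], [[np.float64(-0.0082), np.float64(-0.0104), 0], [0, 0, 0.2222]]]
[[[np.float64(-0.0012), np.float64(-0.0024), 0], [0, 0, 0.0444]], [[np.float64(-0.0022), np.float64(-0.0049), 0], [0, 0, 0.0889]], [[np.float64(-0.003), np.float64(-0.0074), 0], [0, 0, 0.1333]], [[np.float64(-0.0037), np.float64(-0.01), 0], [0, 0, 0.1778]], [[np.float64(-0.0042), np.float64(-0.0126), 0], [0, 0, 0.2222]]]
tool [ 0.51737341 -0.14822307] yaw 169.5
```

>>> drive_tool(deltas=[[[-0.0012,-0.0006,0],[0,0,0.022]],[[-0.003,-0.0015,0],[0,0,0.056]],[[-0.0052,-0.0029,0],[0,0,0.1]],[[-0.0074,-0.0045,0],[0,0,0.144]],[[-0.0095,-0.0062,0],[0,0,0.189]]])

```text
t: 22.92
tool_pos: [0.5249, -0.1345, 0.0896]
eef_rot: [1.058, -2.958, -0.0]
force: [0.3, 0.3, -0.1]
grip_width: 0.0339
gripper_force: 1.5
```

>>> drive_tool(deltas=[[[-0.0019,-0.0018,0],[0,0,0.0444]],[[-0.0037,-0.0038,0],[0,0,0.0889]],[[-0.0054,-0.0059,0],[0,0,0.1333]],[[-0.0069,-0.0081,0],[0,0,0.1778]],[[-0.0082,-0.0104,0],[0,0,0.2222]]])

```text
t: 23.33
tool_pos: [0.5199, -0.1407, 0.0896]
eef_rot: [1.555, -2.729, -0.0]
force: [-0.5, 0.3, -0.2]
grip_width: 0.0341
gripper_force: 1.5
```

>>> drive_tool(deltas=[[[-0.0012,-0.0024,0],[0,0,0.0444]],[[-0.0022,-0.0049,0],[0,0,0.0889]],[[-0.003,-0.0074,0],[0,0,0.1333]],[[-0.0037,-0.01,0],[0,0,0.1778]],[[-0.0042,-0.0126,0],[0,0,0.2222]]])

```text
t: 23.75
tool_pos: [0.5175, -0.1483, 0.0896]
eef_rot: [2.006, -2.418, -0.0]
force: [-0.2, 0.2, -0.9]
grip_width: 0.0342
gripper_force: 1.5
```

```bash
python3 - <<'E'
from h import *
t=np.array([.51737,-.14822]);s=arm.get_state();print(t,s['tool_pos'],s['eef_rot'])
p=blockfit(.539,-.154,-22); c=p[:2]/1e3;print('tool in block',(R2(-p[2])@(t-c)*1e3).round(1),'comp',R2(17.3)@(c-[.6147,-.1735]))
rows(t,169.5,c+R2(p[2])@[-.002,.002],[2,4,6,8,10])
E
```

```text
[ 0.51737 -0.14822] [ 0.51747981 -0.14831768  0.08958434] [ 2.00580114e+00 -2.41774295e+00 -4.03106513e-04]
scene 455 pose mm,deg [ 542.9 -154.7  -21.3] cost 0.254 ext [[-46.7, -31.2], [40.1, 31.7]]
tool in block [-26.1  -3.2] comp [-0.07415327 -0.00343905]
[[[np.float64(-0.0002), np.float64(-0.0014), 0], [0, 0, 0.0222]], [[np.float64(-0.0004), np.float64(-0.0028), 0], [0, 0, 0.0444]], [[np.float64(-0.0005), np.float64(-0.0043), 0], [0, 0, 0.0667]], [[np.float64(-0.0005), np.float64(-0.0057), 0], [0, 0, 0.0889]], [[np.float64(-0.0005), np.float64(-0.0072), 0], [0, 0, 0.1111]]]
tool [ 0.51705905 -0.1525115 ] yaw 179.5
```

>>> drive_tool(deltas=[[[-0.0002,-0.0014,0],[0,0,0.0222]],[[-0.0004,-0.0028,0],[0,0,0.0444]],[[-0.0004,-0.0028,0],[0,0,0.0444]]])

```text
t: 24.05
tool_pos: [0.5173, -0.1501, 0.0896]
eef_rot: [2.085, -2.349, -0.0]
force: [-0.2, -0.8, -0.3]
grip_width: 0.0343
gripper_force: 0.5
```

>>> drive_tool(deltas=[[[0,0,0],[0,0,0]],[[0,0,0],[0,0,0]],[[0,0,0],[0,0,0]]], hand=0.55)

```text
t: 24.3
tool_pos: [0.5173, -0.1499, 0.0897]
eef_rot: [-2.085, 2.35, -0.0]
force: [0.1, 0.2, -1.0]
grip_width: 0.0386
gripper_force: 0.0
```

>>> drive_tool(deltas=[[[0,0,0.01],[0,0,0]],[[0,0,0.03],[0,0,0]],[[0,0,0.06],[0,0,0]],[[0,0,0.09],[0,0,-0.06]],[[0,0,0.1],[0,0,-0.13]]])

```text
t: 24.72
tool_pos: [0.5184, -0.1504, 0.1525]
eef_rot: [-1.83, 2.551, -0.004]
force: [0.6, -0.0, 0.6]
grip_width: 0.0383
gripper_force: 0.0
```

```bash
python3 - <<'E'
from h import *
s=arm.get_state();print(s['tool_pos'],s['eef_rot'])
t=np.array([.51713,-.1499])
for i in 1,2:
  p=blockfit(.543,-.155,-18); c=p[:2]/1e3;print('comp',R2(17.3)@(c-[.6147,-.1735]))
t1=c+R2(p[2])@[-.063,.007];print(t1,(t1-t)/.6)
E
```

```text
[ 0.51841555 -0.15040889  0.1525445 ] [-1.8301798   2.55137201 -0.00443845]
scene 538 pose mm,deg [ 543.5 -154.3  -17.6] cost 0.093 ext [[-40.0, -31.1], [40.2, 31.5]]
comp [-0.07366665 -0.00288382]
scene 536 pose mm,deg [ 543.2 -154.5  -17.4] cost 0.092 ext [[-40.6, -31.5], [40.2, 31.7]]
comp [-0.0739624  -0.00309309]
[ 0.48514731 -0.12892258] [-0.05330448  0.03496237]
```

>>> drive_tool(deltas=[[[-0.01,0.007,0],[0,0,-0.066]],[[-0.02,0.014,0],[0,0,-0.132]],[[-0.03,0.021,0],[0,0,-0.198]],[[-0.042,0.028,0],[0,0,-0.264]],[[-0.0533,0.035,0],[0,0,-0.33]]], hand=0.79)

```text
t: 25.23
tool_pos: [0.4845, -0.1286, 0.1491]
eef_rot: [1.12, -2.934, -0.001]
force: [-0.3, 0.5, 0.6]
grip_width: 0.0178
gripper_force: 0.0
```

>>> drive_tool(deltas=[[[0,0,0],[0,0,-0.066]],[[0,0,0],[0,0,-0.132]],[[0,0,0],[0,0,-0.198]],[[0,0,0],[0,0,-0.264]],[[0,0,0],[0,0,-0.33]]])

```text
t: 25.65
tool_pos: [0.4848, -0.1288, 0.1491]
eef_rot: [0.331, -3.123, -0.001]
force: [0.5, 0.2, -0.2]
grip_width: 0.0179
gripper_force: 0.0
```

>>> drive_tool(deltas=[[[0,0,0],[0,0,-0.066]],[[0,0,0],[0,0,-0.132]],[[0,0,0],[0,0,-0.198]],[[0,0,0],[0,0,-0.264]],[[0,0,0],[0,0,-0.33]]])

```text
t: 26.07
tool_pos: [0.4848, -0.1288, 0.1491]
eef_rot: [-0.481, -3.103, -0.0]
force: [-0.9, -0.1, -0.2]
grip_width: 0.018
gripper_force: 0.0
```

>>> drive_tool(deltas=[[[0,0,-0.025],[0,0,0]],[[0,0,-0.05],[0,0,0]],[[0,0,-0.075],[0,0,0]],[[0,0,-0.1],[0,0,0]],[[0,0,-0.1],[0,0,0]]])

```text
t: 26.48
tool_pos: [0.4831, -0.1281, 0.0869]
eef_rot: [-0.473, -3.101, -0.002]
force: [-1.0, -0.2, 0.2]
grip_width: 0.018
gripper_force: 0.0
```

>>> drive_tool(deltas=[[[0.005,-0.0015,0],[0,0,0]],[[0.0095,-0.003,0],[0,0,0]],[[0.0143,-0.0045,0],[0,0,0]],[[0.0175,-0.0054,0],[0,0,0]],[[0.0207,-0.0064,0],[0,0,0]]])

```text
t: 26.9
tool_pos: [0.4979, -0.1329, 0.0902]
eef_rot: [-0.478, -3.105, 0.0]
force: [-2.4, 0.4, 0.7]
grip_width: 0.0177
gripper_force: 1.2
```

```bash
python3 -c "
from h import *
print(arm.get_state()['eef_rot']);gap(40,.545,-.155,-17.4)"
```

```text
[-4.78456540e-01 -3.10494002e+00  2.39464917e-04]
[ 0.4979 -0.1329  0.0902] [-2.4  0.4  0.7] 1.1761054443195462
scene 516 pose mm,deg [ 545.4 -154.9  -17.8] cost 0.096 ext [[-41.0, -32.4], [40.4, 31.7]]
gap,lat [-31.7  -2.9]
scene 518 pose mm,deg [ 545.8 -155.2  -17.5] cost 0.083 ext [[-40.2, -31.9], [40.5, 31.3]]
gap,lat [-31.2  -3.1]
```

>>> drive_tool(deltas=[[[0.0048,-0.0015,0],[0,0,0]],[[0.0111,-0.0035,0],[0,0,0]],[[0.0191,-0.0059,0],[0,0,0]],[[0.0271,-0.0084,0],[0,0,0]],[[0.0334,-0.0104,0],[0,0,0]]])

```text
t: 27.42
tool_pos: [0.5185, -0.1393, 0.0897]
eef_rot: [0.479, 3.105, -0.0]
force: [-1.4, 1.1, 2.3]
grip_width: 0.0184
gripper_force: 1.1
```

>>> drive_tool(deltas=[[[0.0048,-0.0015,0],[0,0,0]],[[0.008,-0.0025,0],[0,0,0]],[[0.0095,-0.003,0],[0,0,0]],[[0.0111,-0.0035,0],[0,0,0]],[[0.0127,-0.004,0],[0,0,0]]])

```text
t: 27.83
tool_pos: [0.5252, -0.1414, 0.0896]
eef_rot: [-0.479, -3.105, -0.0]
force: [-3.0, 0.4, 0.8]
grip_width: 0.0179
gripper_force: 1.2
```

>>> drive_tool(deltas=[[[0.0008,-0.0002,0],[0,0,0]],[[0.0016,-0.0005,0],[0,0,0]],[[0.0016,-0.0005,0],[0,0,0]]])

```text
t: 28.08
tool_pos: [0.526, -0.1416, 0.0896]
eef_rot: [-0.479, -3.104, -0.0]
force: [-2.6, 1.3, 0.2]
grip_width: 0.018
gripper_force: 1.6
```

```bash
python3 -c "
from h import *
print(arm.get_state()['eef_rot']);gap(40,.57,-.162,-17.4)"
```

```text
[-4.78914505e-01 -3.10431836e+00 -2.43303577e-04]
[ 0.526  -0.1416  0.0896] [-2.6  1.3  0.2] 1.6237695794552565
scene 558 pose mm,deg [ 573.2 -163.7  -17.6] cost 0.058 ext [[-41.1, -31.2], [40.1, 31.3]]
gap,lat [-2.6 -3. ]
scene 554 pose mm,deg [ 573.3 -163.8  -16.7] cost 0.085 ext [[-40.9, -31.5], [40.5, 31.1]]
gap,lat [-2.4 -3. ]
```

>>> drive_tool(deltas=[[[0.0008,-0.0002,0],[0,0,0]],[[0.0016,-0.0005,0],[0,0,0]],[[0.0024,-0.0007,0],[0,0,0]],[[0.0032,-0.001,0],[0,0,0]]])

```text
t: 28.52
tool_pos: [0.5279, -0.1422, 0.0896]
eef_rot: [-0.479, -3.104, -0.0]
force: [-5.0, 1.1, 1.9]
grip_width: 0.0181
gripper_force: 2.6
```

>>> drive_tool(deltas=[[[0.0004,-0.0001,0],[0,0,0]],[[0.0006,-0.0002,0],[0,0,0]]])

```text
t: 28.68
tool_pos: [0.5286, -0.1424, 0.0896]
eef_rot: [-0.479, -3.105, -0.0]
force: [-3.1, 0.8, -1.0]
grip_width: 0.0179
gripper_force: 1.9
```

>>> drive_tool(deltas=[[[0.0003,-0.0001,0],[0,0,0]],[[0.0005,-0.0002,0],[0,0,0]]])

```text
t: 28.85
tool_pos: [0.5287, -0.1425, 0.0896]
eef_rot: [-0.479, -3.105, -0.0]
force: [-4.9, 1.9, 1.7]
grip_width: 0.0181
gripper_force: 2.5
```

Contact is starting, so I press in very small steps.

>>> drive_tool(deltas=[[[0.0003,-0.0001,0],[0,0,0]]])

```text
t: 28.93
tool_pos: [0.5288, -0.1425, 0.0896]
eef_rot: [-0.479, -3.104, -0.0]
force: [-5.8, 2.3, 1.0]
grip_width: 0.0183
gripper_force: 3.0
```

>>> drive_tool(deltas=[[[0.0003,-0.0001,0],[0,0,0]]])

```text
t: 29.02
tool_pos: [0.5288, -0.1425, 0.0896]
eef_rot: [-0.479, -3.104, -0.0]
force: [-6.4, 2.0, 1.3]
grip_width: 0.0181
gripper_force: 3.4
```

>>> drive_tool(deltas=[[[0.0003,-0.0001,0],[0,0,0]],[[0.0003,-0.0001,0],[0,0,0]]])

```text
t: 29.18
tool_pos: [0.5288, -0.1425, 0.0896]
eef_rot: [-0.479, -3.104, -0.0]
force: [-5.3, 1.9, 2.7]
grip_width: 0.0175
gripper_force: 3.4
```

>>> drive_tool(deltas=[[[0,0,0],[0,0,0]],[[0,0,0],[0,0,0]],[[-0.001,0.0003,0],[0,0,0]],[[-0.003,0.0009,0],[0,0,0]],[[-0.008,0.0025,0],[0,0,0]]])

```text
t: 29.6
tool_pos: [0.526, -0.1418, 0.0901]
eef_rot: [0.479, 3.102, -0.001]
force: [-0.2, -0.8, 0.8]
grip_width: 0.0178
gripper_force: 0.0
```

>>> drive_tool(deltas=[[[-0.015,0.005,0],[0,0,0]],[[-0.03,0.009,0.01],[0,0,0]],[[-0.04,0.012,0.04],[0,0,0]],[[-0.05,0.015,0.08],[0,0,0]],[[-0.05,0.015,0.12],[0,0,0]]])

```text
t: 30.02
tool_pos: [0.4932, -0.1318, 0.1628]
eef_rot: [-0.479, -3.104, -0.0]
force: [1.2, -0.8, -0.1]
grip_width: 0.0183
gripper_force: 0.0
```

```bash
python3 - <<'E'
from h import *
gap(40,.576,-.163,-17.4)
im2,_,_=grab('scene'); save(cv2.resize(im2[150:260,150:300],(795,583),interpolation=2),'s6.png')
E
```

```text
[ 0.4932 -0.1318  0.1628] [ 1.2 -0.8 -0.1] 0.0
scene 558 pose mm,deg [ 575.9 -164.8  -17.5] cost 0.09 ext [[-40.2, -31.4], [40.5, 31.1]]
gap,lat [ 0.4 -3.2]
scene 566 pose mm,deg [ 576.1 -164.8  -17.6] cost 0.114 ext [[-40.5, -31.8], [40.5, 31.6]]
gap,lat [ 0.6 -3.2]
```

View pics/s6.png

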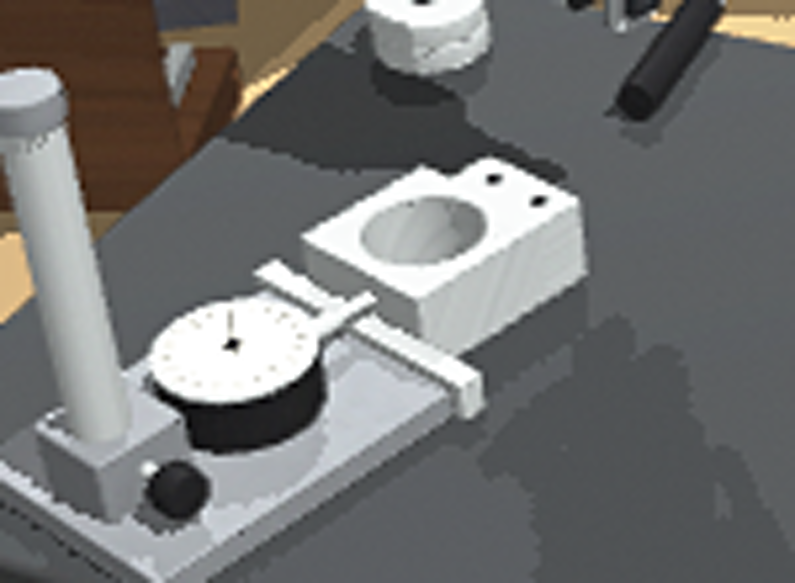

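The scene crop shows the short face flush on the bar around (365,290). The needle stands where it did at the first flush, and the robot is clear of the block. Handing in.

```bash
python3 -c "
from h import *
print(arm.job_done())"
```

```text
the job is handed in; nothing more can be done
None
```

I checked both faces on the comparator and handed the job in: the long face was held flush for about 0.8 s, then the block was drawn back, turned and left with its short face flush on the bar, needle deflected and robot clear; measured tool force stayed around 7 N, and the hand-in returned no verdict.

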